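# Set the specimen slicer six clicks up from its zero stop

## Robot

A 6-joint arm with a two-finger parallel gripper is mounted at the origin on a cart in front of the work surface, level with it; the furniture and walls round the work are solid. World frame = base frame: x ahead of the robot, y to its left, z up, the work surface at z = 0. Lengths are in m, angles in rad, forces in N, time in s.
With the tool pointing down it reaches from about 0.225 to 0.875 m from the base axis. Payload 3.4 kg.
Tool frame: the origin (TCP) lies where the fingers leave the gripper's body, on its centre line; the fingertips stand 73 mm ahead of it and the grasp point (between the pads) lies 54 mm ahead of it; z points along the fingers, y is the line along which they close (so a half turn about z gives the same grasp; the last joint's range is limited). The gripper opens to 85 mm and grips with 20 to 120 N. Pads are 22 mm wide; open, the fingers measure 114 mm over their backs; the gripper's body (76 mm by 85 mm) begins 54 mm behind the grasp point. The pads swing forward as they close: fully open they stand 13 mm farther back than shut.
Start: joints at [-1.467, 0.276, 1.505, -0, 1.361, -0.121], TCP at [0.128, -0.561, 0.304] pointing down, gripper open.
Joint ranges: [-2.89, 2.89], [-0.75, 2.08], [0.22, 2.7], [-1.18, 4.32], [0.11, 2.71], [-2.7, 2.7]. Speed limits (rad/s): [2.57, 2.57, 3.14, 3.14, 3.14, 3.14].

## Interface

Orientations are given as a rotation vector (axis times angle).
In Python, from cell import bot, eyes, workorder gives the robot as it stands.
- The arm moves only by the tool carry_out, never from a script. Its argument "motion" is text: rows parted by semicolons, each of 7 numbers parted by spaces: the shift along the tool's x, y, z in m, then the turn, a rotation vector about the tool's x, y, z in degrees, then the finger opening in m, from 0 to 0.0854. In form: tx ty tz wx wy wz grip; .... A call has 1 to 10 rows; each row shifts and turns the commanded pose from where the row before left it, along the tool's axes as they then stand; what a row does not reach is not made up. A row lasts 1/8 s, in which the tool goes at most 62.5 mm and 10.7 degrees, less where a joint would pass 70% of its speed; a pose out of reach is approached as far as the arm can. A call with a gripper value outside its range is refused whole. The fingers move at their own pace and stop on an object; "force" is the grip in N (left out, the last holds). Time passes only in rows, so rows that do not move let the fingers close. It gives the time, the measured TCP pose, the force, the opening and the grip force at its end, in the units of the state.
- bot.get_obs(): the state, without advancing time (a new reading comes with each control period).
- eyes.capture(name): name is "side" or "top"; returns the picture (384x512x3 uint8, red, green, blue); there is no depth.
- eyes.calibration(name): a dict with "camera_matrix" (3x3 intrinsics, pixels), "eye" and "orientation" of the camera in the world. Camera axes: x right, y down, z forward; pixel columns grow to the right and rows downward; lengths in m; the calibration is good to about 2 mm. A picture is of the moment at which its call begins. calibration takes no time and is no camera call.
- workorder.close_job(): hands the job in; it is judged then, once.
The state is a dict: "clock": time; "qpos": joint angles; "joint_vel": joint speeds; "tau": joint torques, N m; "tcp_pos": TCP position; "eef_rot": TCP orientation; "ft_force": force on the tool from outside, world axes, zero at the start; "torque": the same for the moment, N m; "width": finger opening in m; "gripper_force": force on a finger pad.
Only numpy, scipy, OpenCV 4.12 (cv2) and the standard library are available. Lean on these libraries where they do the work, as an engineer would, in place of code of your own. Each camera call takes 0.05 s, during which the arm holds its last target. There are 200 camera calls.

## Task

Set the specimen slicer for a 6 mm slice: wind its round dial gently back (clockwise) until it just bears on the zero stop, then turn it forward (anticlockwise) exactly six clicks and leave it resting in that click. Then swing the clamp lever over to its closed end. Leave the small bottle, beaker and forceps beside it where they are.

Things in the scene. Friction and masses are not known exactly. Their poses are not given: they have to be found in the camera images.
- slicer: fixed bench specimen slicer: white box housing, 120 (x) by 210 (y) mm, deck 50 mm above the worktop. Origin: centre of its underside; x to its back, y to its left (dial side), z up
- dial_axis (a point): point on the dial's vertical axis, 27 mm above the deck, half-way up the part to grip; it belongs to the housing and does not turn. Black dial: knurled round grip 42 mm in diameter from 11 to 43 mm above the deck, on a skirt 60 mm in diameter from 2 to 11 mm above it, white index line on top. Starts 3 to 5 clicks forward of zero
- zero_stop: small sprung steel block on the deck in front of the dial, 9x8x8 mm, origin under its centre. A steel tab on the dial's skirt, 33 mm from the axis, meets it 3 degrees back of click zero. It gives 1 mm (1.7 degrees) per 8 N and is strained above 18 N (0.6 N m); 3 N (0.1 N m besides the detent) is firm contact. Let go there, the dial moves forward into click zero
- platen_top (a point): centre of the top of the square 36 mm steel specimen platen in the deck's middle. Flush with the deck (0.5 mm above it) at click zero; each click forward lifts it 1 mm, each click back lowers it 1 mm
- clamp_lever (a joint): clamp lever at the right of the deck, turning about a vertical pivot: 0 = open, pointing to the slicer's front (its -x); grows anticlockwise from above, to its right; 1.2 rad = closed, against its end. Stiff: about 3 N at the post. Starts at 0 to 0.3 rad
- lever_post (a point): upright black post of the clamp lever, 13 mm in diameter, from 5 to 39 mm above the deck; point on its axis 22 mm above the deck, 48 mm from the pivot
- lever_pivot (a point): the clamp lever's pivot axis at deck height
- sample_bottle_mid (a point): small white plastic bottle with a screw cap, 40 mm in diameter, 77 mm tall, standing behind the slicer; point half-way up
- small_beaker_mid (a point): small clear beaker, 50 mm wide, 58 mm tall, standing right of the slicer; point half-way up
- forceps_mid (a point): steel forceps 129 mm long lying on the worktop at the right; point at their middle
- dial_hub (a point): centre of the dial's foot, at deck height, on the housing. The dial has 18 equal clicks a turn (20 degrees each): a spring detent draws it to the nearest click. Turned on, it resists with about 0.1 N m, past half-way pulls forward as much, then seats: one click. Anticlockwise from above is forward, clockwise is back. Range: zero stop to 9 clicks
Not all that is in view belongs to the job. Of the things that look like the slicer, the larger one is meant.

How it is judged:
By the outcome, as a careful person would: the job done as asked, in the order asked, and still so for the second after the job is handed in, with the robot touching nothing.
It also fails if it takes over 72 s, if anything falls off the work surface, if the arm or the gripper's body presses on something with over 40 N, if the wrist force passes 120 N, or if a joint passes its speed limit or range.

## Working session

There is one attempt and no reset: what is moved stays moved. The work goes in short steps, Python scripts to look and compute and a tool call to move; the robot and the scene stay as the last step left them, time stands still between calls to the robot, and variables do not carry over. Pictures are saved under pics/ and viewed, at most 10 in all, crops included, and the job is handed in when it is done.

Besides the shell and the picture viewer there is one more tool, called in YAML: its name, and indented under it one key for each argument. carry_out: Moves the arm, as the interface text tells. Its arguments: {"type":"object","properties":{"motion":{"type":"string"},"force":{"type":"number"}},"required":["motion"]}

```bash
mkdir -p pics; python3 - <<'E'
from cell import bot,eyes
import cv2,numpy as np
for n in("side","top"):
    im=eyes.capture(n); cv2.imwrite(f"pics/{n}0.png",im[:,:,::-1]); c=eyes.calibration(n); print(n,c)
o=bot.get_obs();print({k:np.round(v,3) for k,v in o.items()})
E
```

```text
side {'camera_matrix': array([[357.13883327,   0.        , 260.5183998 ],
       [  0.        , 357.13883327, 189.74358461],
       [  0.        ,   0.        ,   1.        ]]), 'eye': array([ 0.44440662, -0.68131497,  0.49843826]), 'orientation': array([-2.03730464,  0.14161673, -0.09232453])}
top {'camera_matrix': array([[498.65932903,   0.        , 255.17512348],
       [  0.        , 498.65932903, 195.44417333],
       [  0.        ,   0.        ,   1.        ]]), 'eye': array([0.21585484, 0.16839241, 1.58844477]), 'orientation': array([-2.25052615,  1.9480483 , -0.21445036])}
{'clock': np.float64(0.1), 'qpos': array([-1.467,  0.277,  1.506,  0.   ,  1.361, -0.121]), 'joint_vel': array([-0.001, -0.002, -0.003,  0.   , -0.   ,  0.001]), 'tau': array([ 1.000e-03, -4.177e+01, -2.464e+01, -0.000e+00,  6.000e-03,
       -0.000e+00]), 'tcp_pos': array([ 0.128, -0.56 ,  0.303]), 'eef_rot': array([-3.12 , -0.352, -0.   ]), 'ft_force': array([0.726, 0.082, 0.891]), 'torque': array([ 0.004,  0.017, -0.004]), 'gripper_force': np.float64(0.0), 'width': np.float64(0.086)}
```

View pics/side0.png

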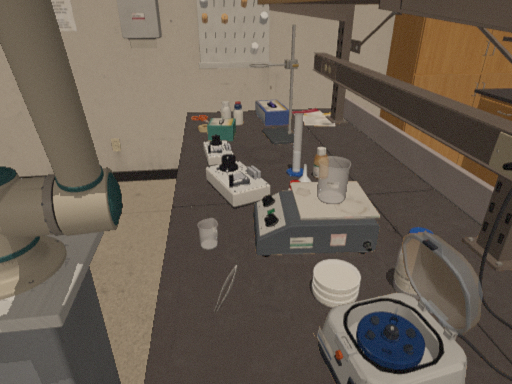

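View pics/top0.png

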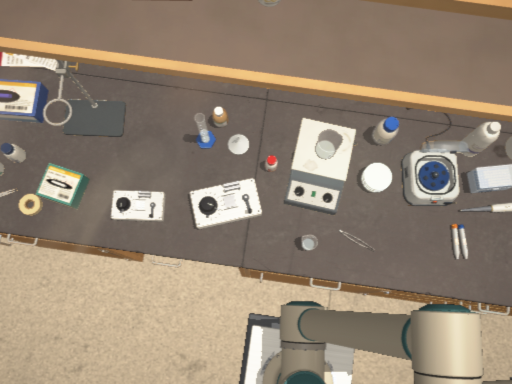

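The side view shows a large slicer at about (238,183) and a small look-alike at (217,152). In the top view they are at (225,203) and (138,206). The black dial to grip could be the one at top (208,205) on the larger slicer or (123,204) on the smaller. The balance knobs at (299,190) and (327,197) are also round and black. I choose the larger slicer at (225,203) and check it in a crop.

```bash
cat > h.py <<'E'
from cell import bot,eyes,workorder
import cv2,numpy as np
from scipy.spatial.transform import Rotation as R
def ray(n,u,v):
    c=eyes.calibration(n);d=R.from_rotvec(c["orientation"]).as_matrix()@np.linalg.inv(c["camera_matrix"])@[u,v,1];return c["eye"],d/np.linalg.norm(d)
def plane(n,u,v,z):
    e,d=ray(n,u,v);return e+d*(z-e[2])/d[2]
def proj(n,p):
    c=eyes.calibration(n);q=c["camera_matrix"]@(R.from_rotvec(c["orientation"]).as_matrix().T@(np.array(p)-c["eye"]));return q[:2]/q[2]
def crop(n,u0,v0,u1,v1,s,name):
    im=eyes.capture(n)[v0:v1,u0:u1,::-1];im=cv2.resize(im,None,fx=s,fy=s,interpolation=cv2.INTER_CUBIC);cv2.imwrite(f"pics/{name}.png",im);return im
E
python3 - <<'E'
from h import *
a=crop("top",180,165,270,240,4.4,"a"); b=crop("side",195,140,285,215,4.4,"b")
cv2.imwrite("pics/ab.png",np.hstack([a,b])); print(a.shape)
# housing footprint from top mask
im=eyes.capture("top");m=(im.min(2)>140).astype(np.uint8);m[:,:182]=0;m[:,268:]=0;m[:172]=0;m[235:]=0
c=max(cv2.findContours(m,0,2)[0],key=cv2.contourArea);r=cv2.minAreaRect(c);bx=cv2.boxPoints(r);print(r)
P=np.array([plane("top",*p,.05) for p in bx]);print(bx.round(1),P.round(4))
print([np.linalg.norm(P[i]-P[i-1]).round(4) for i in range(4)],P.mean(0))
E
```

```text
(330, 396, 3)
((225.2235107421875, 202.5059051513672), (37.96282958984375, 67.03150939941406), 77.47119140625)
[[188.4 191.2]
 [253.8 176.7]
 [262.1 213.8]
 [196.6 228.3]] [[0.5295 0.4184 0.05  ]
 [0.6062 0.2206 0.05  ]
 [0.4914 0.1779 0.05  ]
 [0.4167 0.3729 0.05  ]]
[np.float64(0.1216), np.float64(0.2122), np.float64(0.1224), np.float64(0.2088)] [0.51093529 0.29746366 0.05      ]
```

View pics/ab.png

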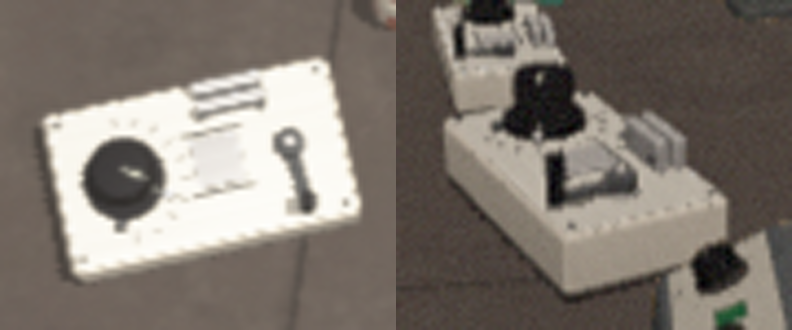

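The larger housing measures 122×210 mm, which matches the description. In the crop the dial is at about (124,177), or full-image (208,205). The zero stop is at crop (120,226), the lever pivot at (288,140) and the post at (303,203). Next I measure the dial and lever across both views.

```bash
python3 - <<'E'
from h import *
P=np.array([[0.5295,0.4184],[0.6062,0.2206],[0.4914,0.1779],[0.4167,0.3729]])
for n,w in(("top",(185,175,262,228)),("side",(205,150,270,205))):
    im=eyes.capture(n);m=(im.max(2)<95).astype(np.uint8)
    k=np.zeros_like(m);k[w[1]:w[3],w[0]:w[2]]=1
    if n=="top":
        poly=np.array([proj("top",[*p,.05]) for p in P]);c=poly.mean(0);k[:]=0;cv2.fillConvexPoly(k,((poly-c)*.93+c).astype(int),1)
    m*=k
    cs=cv2.findContours(m,0,2)[0]
    for c in cs:
        if cv2.contourArea(c)>6:print(n,cv2.contourArea(c),cv2.boundingRect(c),np.round(cv2.minEnclosingCircle(c),1) if 0 else cv2.minEnclosingCircle(c))
# dial: top-view knob centre at assumed heights
for z in(.061,.093):print(z,plane("top",208.2,205.2,z).round(4))
for u,v in((288,140),(301,170),(306,200)): print(plane("top",180+u/4.4,165+v/4.4,.055).round(4),plane("top",180+u/4.4,165+v/4.4,.089).round(4))
# side view: dial top centre, post top
print("side dialtop",plane("side",195+(543-396)/4.4,140+72/4.4,.093).round(4))
print("side post top",plane("side",195+(555-396)/4.4,140+153/4.4,.089).round(4),"bottom",plane("side",195+(556-396)/4.4,140+202/4.4,.055).round(4))
E
```

```text
top 214.5 (199, 197, 18, 18) ((207.5, 205.38235473632812), 8.747321128845215)
side 14.0 (244, 201, 14, 4) ((250.5, 202.5), 6.670932292938232)
side 49.5 (262, 195, 8, 10) ((266.0, 199.5), 5.4084272384643555)
side 75.0 (229, 175, 21, 12) ((238.47500610351562, 180.0), 10.713433265686035)
side 332.0 (205, 170, 27, 35) ((218.0, 187.0), 21.401033401489258)
side 16.5 (205, 154, 5, 15) ((205.0, 161.0), 7.000100135803223)
side 837.0 (217, 150, 53, 34) ((245.5576934814453, 166.5), 28.667009353637695)
0.061 [0.4921 0.3479 0.061 ]
0.093 [0.4864 0.3441 0.093 ]
[0.5366 0.2371 0.055 ] [0.5294 0.2356 0.089 ]
[0.5163 0.2247 0.055 ] [0.5096 0.2235 0.089 ]
[0.4953 0.2181 0.055 ] [0.4891 0.217  0.089 ]
side dialtop [0.4924 0.3452 0.093 ]
side post top [0.4919 0.2171 0.089 ] bottom [0.4914 0.2167 0.055 ]
```

carry_out:
  motion: "0.0278 -0.0402 0 0 0 0 0.0854;0.0278 -0.0402 0 0 0 0 0.0854;0.0278 -0.0402 0 0 0 0 0.0854;0.0278 -0.0402 0 0 0 0 0.0854;0.0278 -0.0402 0 0 0 0 0.0854;0.0278 -0.0402 0 0 0 0 0.0854;0.0278 -0.0402 0 0 0 0 0.0854;0.0278 -0.0402 0 0 0 0 0.0854;0.0278 -0.0402 0 0 0 0 0.0854;0.0278 -0.0402 0 0 0 0 0.0854"

```text
clock: 1.6
tcp_pos: [0.3099, -0.1053, 0.3042]
eef_rot: [3.121, 0.351, 0.002]
ft_force: [0.9, -1.0, -0.3]
width: 0.0854
gripper_force: 0.0
```

carry_out:
  motion: "0.0278 -0.0402 0 0 0 0 0.0854;0.0278 -0.0402 0 0 0 0 0.0854;0.0278 -0.0402 0 0 0 0 0.0854;0.0278 -0.0402 0 0 0 0 0.0854;0.0278 -0.0402 0 0 0 0 0.0854;0.0278 -0.0402 0 0 0 0 0.0854;0.0278 -0.0402 0 0 0 0 0.0854;0.0278 -0.0402 0 0 0 0 0.0854;0.0278 -0.0402 0 0 0 0 0.0854;0.0278 -0.0402 0 0 0 0 0.0854"

```text
clock: 2.85
tcp_pos: [0.4914, 0.3488, 0.3038]
eef_rot: [3.121, 0.353, 0.0]
ft_force: [0.3, -0.0, -0.1]
width: 0.0856
gripper_force: 0.0
```

carry_out:
  motion: "0 0 0.01 0 0 -10 0.07;0 0 0.01 0 0 -10 0.07;0 0 0.01 0 0 -10 0.07;0 0 0.01 0 0 -10 0.07;0 0 0.01 0 0 -10 0.07;0 0 0.01 0 0 -10 0.07;0 0 0.01 0 0 -10 0.07;0 0 0 0 0 -10 0.07;0 0 0 0 0 -10 0.07;0 0 0 0 0 -10 0.07"

```text
clock: 4.1
tcp_pos: [0.4909, 0.3471, 0.2337]
eef_rot: [-1.729, -2.623, 0.0]
ft_force: [0.2, -0.0, 0.4]
width: 0.0698
gripper_force: 0.0
```

```bash
cat >> h.py <<'E'
def st(tx=None):
    o=bot.get_obs();M=R.from_rotvec(o["eef_rot"]).as_matrix()
    print("t",o["clock"].round(2),"tcp",o["tcp_pos"].round(4),"q",o["qpos"].round(3),"yawx",np.degrees(np.arctan2(M[1,0],M[0,0])).round(2),"tz",M[:,2].round(4),"F",o["ft_force"].round(2),"T",o["torque"].round(3),"w",o["width"].round(4),"g",o["gripper_force"].round(1))
    if tx is not None: print("to go (tool)",(M.T@(np.array(tx)-o["tcp_pos"])).round(4))
    return o,M
E
python3 - <<'E'
from h import *
st([.4915,.3465,.16])
a=crop("top",170,160,270,240,4,"c1"); b=crop("side",190,120,290,200,4,"c2"); cv2.imwrite("pics/c.png",np.hstack([a,b]))
E
```

```text
Traceback (most recent call last):
  File "h.py", line 14, in st
    print("t",o["clock"].round(2),"tcp",o["tcp_pos"].round(4),"q",o["qpos"].round(3),"yawx",np.degrees(np.arctan2(M[1,0],M[0,0])).round(2),"tz",M[:,2].round(4),"F",o["ft_force"].round(2),"T",o["torque"].round(3),"w",o["width"].round(4),"g",o["gripper_force"].round(1))
              ^^^^^^^^^^^^^^^^
AttributeError: 'float' object has no attribute 'round'
```

```bash
sed -i 's/o=bot.get_obs();M=/o={k:np.asarray(v,float) for k,v in bot.get_obs().items()};M=/' h.py
python3 - <<'E'
from h import *
st([.4915,.3465,.16])
a=crop("top",170,160,270,240,4,"c1"); b=crop("side",190,120,290,200,4,"c2"); cv2.imwrite("pics/c.png",np.hstack([a,b]))
E
```

```text
t 4.1 tcp [0.4909 0.3471 0.2337] q [ 0.5    0.36   1.558 -0.     1.223  0.095] yawx 113.21 tz [-2.e-04 -2.e-04 -1.e+00] F [ 0.22 -0.    0.38] T [ 0.045 -0.041 -0.009] w 0.0698 g 0.0
to go (tool) [-0.0008  0.0003  0.0737]
```

View pics/c.png

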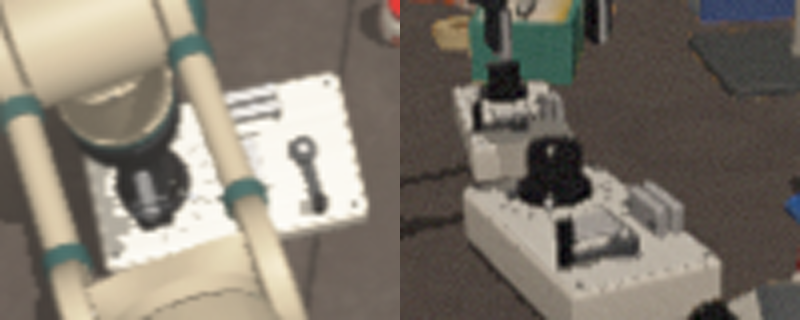

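The top view is blocked by the arm. In the side view the knob is at crop (555,165), with the two fingers above it at (500,30) and (595,15). I descend to just above the grip and compare again.

carry_out:
  motion: "0 0 0.02 0 0 0 0.07;0 0 0.02 0 0 0 0.07;0 0 0.02 0 0 0 0.07;0 0 0.02 0 0 0 0.07;0 0 0.008 0 0 0 0.07;0 0 0.004 0 0 0 0.07"

```text
clock: 4.95
tcp_pos: [0.4911, 0.3472, 0.1417]
eef_rot: [1.738, 2.617, -0.0]
ft_force: [-0.0, -0.1, -0.8]
width: 0.07
gripper_force: 0.0
```

```bash
python3 - <<'E'
from h import *
o,M=st([.4915,.3465,.14])
print(proj("side",[.4909,.3471,.093]),proj("side",[.4909,.3471,.061]),[proj("side",np.array([.4909,.3471,.077])+s*.021*np.array([.87,.5,0])*0+np.array([s*.021,0,0])) for s in(-1,1)])
crop("side",190,110,290,190,6,"d")
E
```

```text
t 4.95 tcp [0.4911 0.3472 0.1417] q [ 0.5    0.444  1.678 -0.     1.02   0.102] yawx 112.81 tz [ 0.e+00 -1.e-04 -1.e+00] F [-0.03 -0.11 -0.76] T [-0.028  0.019 -0.052] w 0.07 g 0.0
to go (tool) [-0.0008  0.0001  0.0017]
[227.88169335 156.16336474] [228.26747923 165.76725912] [array([221.25687002, 161.33783778]), array([234.86192957, 160.65747303])]
```

View pics/d.png

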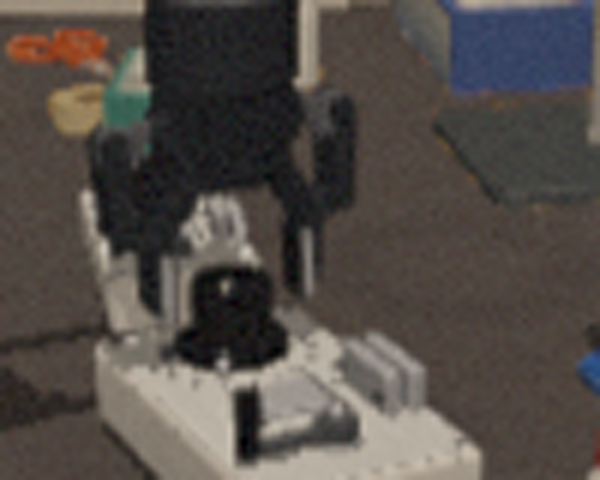

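The knob is centred between the pads to within about 1 px: knob at crop x≈232, finger pads at 170 and 300. I close gently.

carry_out:
  motion: "0 0 0 0 0 0 0.055;0 0 0 0 0 0 0.05;0 0 0 0 0 0 0.046;0 0 0 0 0 0 0.042;0 0 0 0 0 0 0.038;0 0 0 0 0 0 0.036;0 0 0 0 0 0 0.036"
  force: 30

```text
clock: 5.88
tcp_pos: [0.4915, 0.3474, 0.1425]
eef_rot: [1.736, 2.617, 0.002]
ft_force: [0.8, 1.0, 5.5]
width: 0.0411
gripper_force: 30.4
```

```bash
python3 -c "
from h import *
o,M=st(); print('F tool',(M.T@o['ft_force']).round(2))"
```

```text
t 5.88 tcp [0.4915 0.3474 0.1425] q [ 0.5    0.443  1.677 -0.     1.02   0.1  ] yawx 112.89 tz [ 1.6e-03  7.0e-04 -1.0e+00] F [0.76 0.98 5.53] T [ 0.055 -0.106  0.127] w 0.0411 g 30.4
F tool [ 0.61  1.09 -5.53]
```

carry_out:
  motion: "0 0 -0.001 0 0 5 0.036;0 0 0 0 0 5 0.036;0 0 0 0 0 5 0.036;0 0 0 0 0 5 0.036"

```text
clock: 6.38
tcp_pos: [0.491, 0.3473, 0.1426]
eef_rot: [-2.168, -2.274, -0.0]
ft_force: [0.3, 0.8, 1.6]
width: 0.0409
gripper_force: 31.1
```

```bash
python3 -c "
from h import *
o,M=st(); print('F tool',(M.T@o['ft_force']).round(2));crop('side',205,140,255,185,8,'e')"
```

```text
t 6.38 tcp [0.491  0.3473 0.1426] q [0.5   0.443 1.677 0.    1.021 0.452] yawx 92.73 tz [ 0.e+00  1.e-04 -1.e+00] F [0.29 0.77 1.63] T [ 0.15  -0.121  0.233] w 0.0409 g 31.1
F tool [ 0.76  0.32 -1.63]
```

carry_out:
  motion: "0 0 0 0 0 4 0.036;0 0 0 0 0 4 0.036;0 0 0 0 0 4 0.036;0 0 0 0 0 4 0.036;0 0 0 0 0 4 0.036"

```text
clock: 7.05
tcp_pos: [0.4905, 0.3473, 0.1426]
eef_rot: [-2.528, -1.864, 0.001]
ft_force: [-1.0, 0.9, 1.5]
width: 0.041
gripper_force: 31.1
```

```bash
python3 -c "
from h import *
o,M=st(); print('F tool',(M.T@o['ft_force']).round(2))"
```

```text
t 7.05 tcp [0.4905 0.3473 0.1426] q [5.000e-01 4.420e-01 1.678e+00 1.000e-03 1.022e+00 7.990e-01] yawx 72.83 tz [-1.1e-03  1.0e-04 -1.0e+00] F [-0.97  0.87  1.46] T [0.183 0.045 0.225] w 0.041 g 31.1
F tool [ 0.55 -1.19 -1.46]
```

carry_out:
  motion: "0 0 0 0 0 4 0.036;0 0 0 0 0 4 0.036"

```text
clock: 7.3
tcp_pos: [0.4903, 0.3474, 0.1425]
eef_rot: [-2.651, -1.683, 0.002]
ft_force: [-0.7, 1.8, 1.7]
width: 0.0408
gripper_force: 31.2
```

```bash
python3 -c "
from h import *
o,M=st(); print('F tool',(M.T@o['ft_force']).round(2));crop('side',205,140,255,185,8,'e')"
```

```text
t 7.3 tcp [0.4903 0.3474 0.1425] q [5.000e-01 4.420e-01 1.678e+00 1.000e-03 1.023e+00 9.390e-01] yawx 64.81 tz [-1.6e-03  2.0e-04 -1.0e+00] F [-0.73  1.78  1.66] T [0.224 0.114 0.131] w 0.0408 g 31.2
F tool [ 1.3  -1.42 -1.66]
```

View pics/e.png

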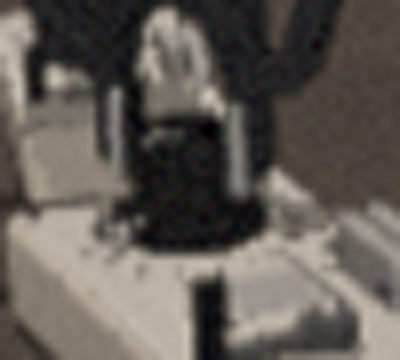

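The knob is held between the pads at crop (118,130) and (238,150), and the index line is hidden. I step on with a torque reading after each step.

carry_out:
  motion: "0 0 0 0 0 3 0.036;0 0 0 0 0 0 0.036"

```text
clock: 7.6
tcp_pos: [0.4902, 0.3474, 0.1425]
eef_rot: [-2.693, -1.616, 0.002]
ft_force: [-0.7, 2.1, 1.2]
width: 0.0409
gripper_force: 31.1
```

```bash
python3 -c "
from h import *
st()"
```

```text
t 7.6 tcp [0.4902 0.3474 0.1425] q [5.000e-01 4.420e-01 1.678e+00 1.000e-03 1.023e+00 9.890e-01] yawx 61.94 tz [-1.7e-03  4.0e-04 -1.0e+00] F [-0.74  2.14  1.22] T [ 0.342  0.167 -0.076] w 0.0409 g 31.1
```

carry_out:
  motion: "0 0 0 0 0 3 0.036;0 0 0 0 0 0 0.036"

```text
clock: 7.85
tcp_pos: [0.4902, 0.3474, 0.1425]
eef_rot: [-2.734, -1.545, 0.002]
ft_force: [-2.7, 2.5, 1.5]
width: 0.0408
gripper_force: 31.1
```

```bash
python3 -c "
from h import *
st()"
```

```text
t 7.85 tcp [0.4902 0.3474 0.1425] q [5.000e-01 4.420e-01 1.678e+00 1.000e-03 1.023e+00 1.041e+00] yawx 58.95 tz [-1.9e-03  4.0e-04 -1.0e+00] F [-2.68  2.52  1.5 ] T [ 0.463  0.346 -0.158] w 0.0408 g 31.1
```

carry_out:
  motion: "0 0 0 0 0 3 0.036;0 0 0 0 0 0 0.036"

```text
clock: 8.1
tcp_pos: [0.4901, 0.3475, 0.1426]
eef_rot: [-2.773, -1.473, 0.002]
ft_force: [-3.9, 4.3, 0.8]
width: 0.0409
gripper_force: 31.1
```

```bash
python3 -c "
from h import *
st()"
```

```text
t 8.1 tcp [0.4901 0.3475 0.1426] q [0.5   0.442 1.678 0.002 1.023 1.094] yawx 55.95 tz [-1.9e-03  5.0e-04 -1.0e+00] F [-3.87  4.25  0.85] T [ 0.642  0.489 -0.157] w 0.0409 g 31.1
```

carry_out:
  motion: "0 0 0 0 0 3 0.036;0 0 0 0 0 0 0.036"

```text
clock: 8.35
tcp_pos: [0.49, 0.3475, 0.1426]
eef_rot: [-2.811, -1.401, 0.003]
ft_force: [-3.6, 4.0, 1.4]
width: 0.0411
gripper_force: 31.2
```

```bash
python3 -c "
from h import *
st()"
```

```text
t 8.35 tcp [0.49   0.3475 0.1426] q [0.5   0.442 1.678 0.002 1.023 1.146] yawx 52.98 tz [-2.e-03  4.e-04 -1.e+00] F [-3.56  3.95  1.38] T [ 0.661  0.51  -0.011] w 0.0411 g 31.2
```

carry_out:
  motion: "0 -0.001 0 0 0 2 0.036;0 0 0 0 0 0 0.036"

```text
clock: 8.6
tcp_pos: [0.4899, 0.3476, 0.1426]
eef_rot: [2.836, 1.351, -0.001]
ft_force: [-1.5, 2.3, 0.3]
width: 0.0408
gripper_force: 31.1
```

```bash
python3 -c "
from h import *
st()"
```

```text
t 8.6 tcp [0.4899 0.3476 0.1426] q [ 0.501  0.442  1.678 -0.     1.022  1.183] yawx 50.94 tz [-7.e-04 -6.e-04 -1.e+00] F [-1.54  2.34  0.29] T [0.438 0.357 0.16 ] w 0.0408 g 31.1
```

carry_out:
  motion: "0 0 0 0 0 1.5 0.036;0 0 0 0 0 0 0.036"

```text
clock: 8.85
tcp_pos: [0.4899, 0.3476, 0.1426]
eef_rot: [2.854, 1.312, -0.002]
ft_force: [-1.9, 2.3, -1.1]
width: 0.0407
gripper_force: 31.0
```

```bash
python3 -c "
from h import *
st()"
```

```text
t 8.85 tcp [0.4899 0.3476 0.1426] q [0.501 0.442 1.678 0.    1.022 1.21 ] yawx 49.38 tz [-9.e-04 -4.e-04 -1.e+00] F [-1.92  2.26 -1.1 ] T [0.43  0.495 0.344] w 0.0407 g 31.0
```

carry_out:
  motion: "0 0 0 0 0 0.8 0.036;0 0 0 0 0 0 0.036"

```text
clock: 9.1
tcp_pos: [0.4898, 0.3476, 0.1426]
eef_rot: [2.863, 1.292, -0.002]
ft_force: [-3.6, 2.4, -1.2]
width: 0.0411
gripper_force: 31.0
```

```bash
python3 -c "
from h import *
st()"
```

```text
t 9.1 tcp [0.4898 0.3476 0.1426] q [0.501 0.442 1.678 0.    1.022 1.224] yawx 48.58 tz [-8.e-04 -5.e-04 -1.e+00] F [-3.63  2.39 -1.22] T [0.506 0.602 0.445] w 0.0411 g 31.0
```

```bash
python3 -c "
from h import *
crop('side',205,150,250,180,14,'f')"
```

```text
(no output)
```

View pics/f.png

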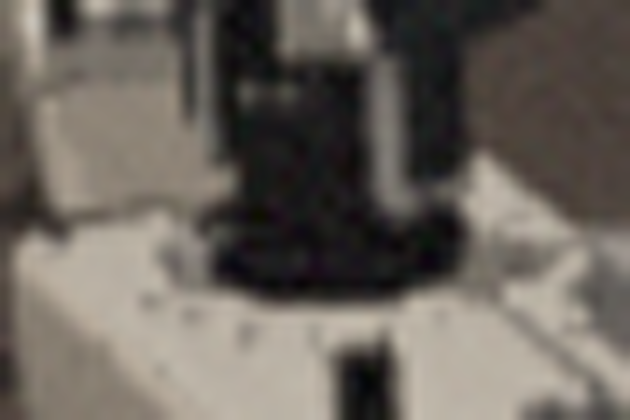

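The stop block is at crop (185,250), with the tab against it at about (205,255). The index is at (265,92), pointing to the front. Torque climbed to 0.45 N m (about 0.3 on the stop, roughly 9 N), so this is firm, gentle contact. Now forward 6 clicks: click zero is at yaw 53, so the target is yaw 173.

carry_out:
  motion: "0.0007 0 0 0 0 -4.4 0.036;0 0 0 0 0 -5 0.036;0 0 0 0 0 -5 0.036;0 0 0 0 0 -5 0.036;0 0 0 0 0 -5 0.036;0 0 0 0 0 -5 0.036;0 0 0 0 0 -5 0.036;0 0 0 0 0 -5 0.036;0 0 0 0 0 -5 0.036"

```text
clock: 10.28
tcp_pos: [0.491, 0.3474, 0.1426]
eef_rot: [2.16, 2.279, -0.001]
ft_force: [-1.4, 0.1, -1.5]
width: 0.041
gripper_force: 30.9
```

```bash
python3 -c "
from h import *
o,M=st(); print('F tool',(M.T@o['ft_force']).round(2))"
```

```text
t 10.28 tcp [0.491  0.3474 0.1426] q [ 0.501  0.443  1.677 -0.002  1.022  0.448] yawx 93.08 tz [ 3.0e-04 -1.6e-03 -1.0e+00] F [-1.36  0.07 -1.53] T [ 0.034  0.162 -0.036] w 0.041 g 30.9
F tool [ 0.14 -1.35  1.53]
```

carry_out:
  motion: "0 0 0 0 0 -5 0.036;0 0 0 0 0 -5 0.036;0 0 0 0 0 -5 0.036;0 0 0 0 0 -5 0.036;0 0 0 0 0 -5 0.036;0 0 0 0 0 -5 0.036;0 0 0 0 0 -5 0.036;0 0 0 0 0 -5 0.036"

```text
clock: 11.28
tcp_pos: [0.492, 0.3478, 0.1426]
eef_rot: [1.25, 2.88, 0.001]
ft_force: [0.1, 1.7, -3.4]
width: 0.0411
gripper_force: 30.8
```

```bash
python3 -c "
from h import *
o,M=st(); print('F tool',(M.T@o['ft_force']).round(2))"
```

```text
t 11.28 tcp [0.492  0.3478 0.1426] q [ 0.501  0.443  1.676 -0.002  1.02  -0.25 ] yawx 133.08 tz [ 2.5e-03 -5.0e-04 -1.0e+00] F [ 0.15  1.68 -3.36] T [ 0.315 -0.135 -0.056] w 0.0411 g 30.8
F tool [1.14 1.25 3.36]
```

carry_out:
  motion: "0 0 0 0 0 -5 0.036;0 0 0 0 0 -5 0.036;0 0 0 0 0 -5 0.036;0 0 0 0 0 -5 0.036;0 0 0 0 0 -5 0.036;0 0 0 0 0 -5 0.036;0 0 0 0 0 -5 0.036;0 0 0 0 0 -5 0.036;0 0 0 0 0 0 0.036"

```text
clock: 12.4
tcp_pos: [0.4924, 0.3488, 0.1427]
eef_rot: [0.194, 3.132, 0.003]
ft_force: [3.0, 4.1, -7.1]
width: 0.0409
gripper_force: 31.2
```

```bash
python3 -c "
from h import *
o,M=st(); print('F tool',(M.T@o['ft_force']).round(2))"
```

```text
t 12.4 tcp [0.4924 0.3488 0.1427] q [ 5.010e-01  4.440e-01  1.675e+00 -1.000e-03  1.019e+00 -9.450e-01] yawx 172.89 tz [ 0.0038  0.0015 -1.    ] F [ 3.03  4.07 -7.05] T [ 0.793 -0.519  0.176] w 0.0409 g 31.2
F tool [-2.48  4.4   7.07]
```

carry_out:
  motion: "0 0.001 0.0005 0 0 0 0.036;0 0 0 0 0 0 0.044;0 0 0 0 0 0 0.05;0 0 0 0 0 0 0.056;0 0 0 0 0 0 0.066;0 0 0 0 0 0 0.066"

```text
clock: 13.15
tcp_pos: [0.4907, 0.3492, 0.1424]
eef_rot: [-0.192, -3.136, 0.0]
ft_force: [-0.5, 0.2, 0.0]
width: 0.0662
gripper_force: 0.0
```

carry_out:
  motion: "0 0 -0.02 0 0 0 0.066;0 0 -0.03 0 0 0 0.066;0 0 -0.04 0 0 0 0.05;0 0 -0.03 0 0 9 0.035;0 0 0 0 0 9 0.035;0 0 0 0 0 0 0.035"

```text
clock: 13.9
tcp_pos: [0.4906, 0.3492, 0.2627]
eef_rot: [0.678, 3.067, 0.0]
ft_force: [-0.1, 0.2, -0.6]
width: 0.035
gripper_force: 0.0
```

```bash
python3 -c "
from h import *
o,M=st();crop('side',200,130,270,190,10,'g')"
```

```text
t 13.9 tcp [0.4906 0.3492 0.2627] q [ 0.503  0.341  1.513 -0.     1.287 -0.633] yawx 155.08 tz [ 4.e-04  1.e-04 -1.e+00] F [-0.14  0.19 -0.59] T [ 0.011  0.019 -0.008] w 0.035 g 0.0
```

View pics/g.png

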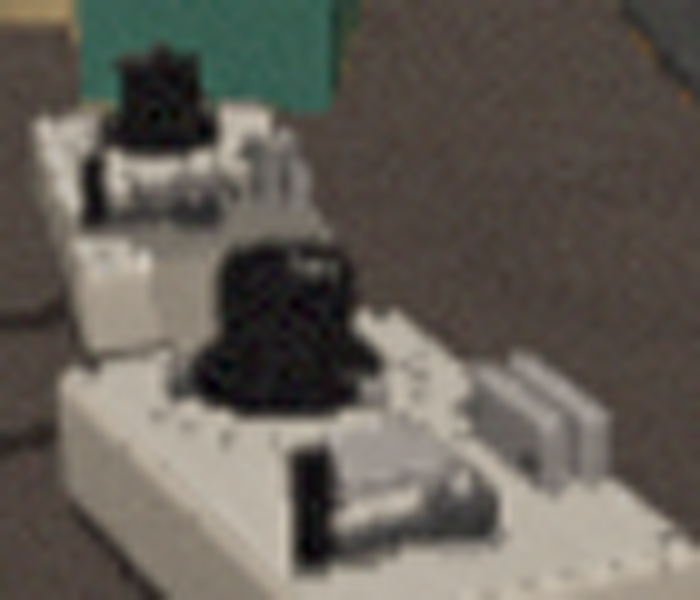

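The knob is now free. The index line is near crop (315,263) on its right side, and the tab is at about (370,385). I check these against predictions for 5, 6 and 7 clicks, and work out the lever geometry.

```bash
python3 - <<'E'
from h import *
im=eyes.capture("side")[130:190,200:270]
g=cv2.resize(im,None,fx=10,fy=10,interpolation=cv2.INTER_CUBIC).max(2).astype(float)
s=g[245:285,240:335]; w=np.clip(s-np.percentile(s,75),0,None); yy,xx=np.mgrid[245:285,240:335]
print("index cen",(w*xx).sum()/w.sum()/10+200-.45,(w*yy).sum()/w.sum()/10+130-.45)
c=np.array([.4912,.3478])
for n in(5,6,7):
    a=np.radians(201.2+20*n); d=np.array([np.cos(a),np.sin(a)])
    print(n,"index mid",proj("side",[*(c+.012*d),.093]).round(1),"tab",proj("side",[*(c+.033*d),.056]).round(1))
print("centre",proj("side",[*c,.093]))
th=np.radians(21.2);X=np.array([np.cos(th),np.sin(th)]);Y=np.array([-X[1],X[0]])
post=np.array([.4912,.2172]); piv=post+.048*X
print("piv if angle0",piv)
o,M=st([*post,.17]); 
E
```

```text
index cen 230.20778323610685 155.8658274485723
5 index mid [230.2 157.2] tab [234.6 170.5]
6 index mid [231.2 156.8] tab [237.2 169.4]
7 index mid [231.8 156.4] tab [238.7 168. ]
centre [227.9657799 156.0752743]
piv if angle0 [0.53595154 0.23455798]
t 14.0 tcp [0.4904 0.3491 0.2618] q [ 0.503  0.342  1.514 -0.     1.287 -0.633] yawx 155.12 tz [-1.e-03 -7.e-04 -1.e+00] F [ 0.45 -0.24 -0.37] T [0.021 0.006 0.003] w 0.0349 g 0.0
to go (tool) [-0.0562 -0.1192  0.0919]
```

Tab and index are consistent with 6 clicks. Next is the lever: move above the post, with the fingers straddling it along the tangent (tool yaw ≈ 23.7).

carry_out:
  motion: "-0.014 -0.03 0 0 0 0 0.036;-0.014 -0.03 0 0 0 0 0.036;-0.014 -0.03 0 0 0 0 0.036;-0.014 -0.03 0 0 0 0 0.036;0 0 0.01 0 0 10.1 0.036;0 0 0.01 0 0 10.1 0.036;0 0 0.01 0 0 10.1 0.036;0 0 0.01 0 0 10.1 0.036;0 0 0.01 0 0 10.1 0.036;0 0 0.01 0 0 10.1 0.036"

```text
clock: 15.25
tcp_pos: [0.4904, 0.2167, 0.2013]
eef_rot: [-2.139, -2.3, 0.002]
ft_force: [0.5, -0.4, 1.5]
width: 0.0358
gripper_force: 0.0
```

carry_out:
  motion: "0 0 0.01 0 0 10.1 0.036;0 0 0.01 0 0 10.1 0.036;0 0 0 0 0 10.1 0.036;0 0 0 0 0 10.1 0.036;0 0 0 0 0 10.1 0.036;0 0 0 0 0 10.1 0.036;0 0 0 0 0 10.1 0.036;0 0 0 0 0 0 0.036"

```text
clock: 16.25
tcp_pos: [0.4905, 0.2167, 0.1818]
eef_rot: [3.073, 0.65, -0.002]
ft_force: [-0.3, 0.2, 0.5]
width: 0.036
gripper_force: 0.0
```

```bash
python3 -c "
from h import *
st([.4885,.2160,.137]); crop('side',205,120,285,190,8,'i')
print(proj('side',[.4912,.2172,.089]))"
```

```text
t 16.25 tcp [0.4905 0.2167 0.1818] q [ 0.286  0.317  1.773 -0.     1.053  1.44 ] yawx 23.88 tz [-1.2e-03 -5.0e-04 -1.0e+00] F [-0.35  0.18  0.48] T [-0.075 -0.021  0.013] w 0.036 g 0.0
to go (tool) [-0.002  -0.0001  0.0448]
[230.87682499 174.76766815]
```

View pics/i.png

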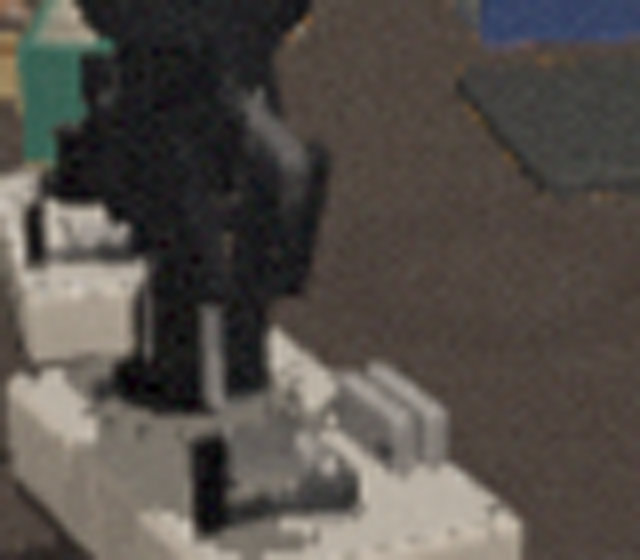

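The fingers are right above the post (crop (208,440) to (208,520)), with tips at about (170–240,400). I descend and check the force.

carry_out:
  motion: "-0.002 0 0.01 0 0 0 0.036;0 0 0.008 0 0 0 0.036;0 0 0.004 0 0 0 0.036;0 0 0.004 0 0 0 0.036;0 0 0.004 0 0 0 0.036"

```text
clock: 16.92
tcp_pos: [0.489, 0.2161, 0.1522]
eef_rot: [3.075, 0.645, 0.0]
ft_force: [-0.4, 0.1, 0.2]
width: 0.0358
gripper_force: 0.0
```

carry_out:
  motion: "0 0 0.005 0 0 0 0.036;0 0 0.005 0 0 0 0.036;0 0 0.004 0 0 0 0.036;0 0 0 0 0 0 0.03;0 0 0 0 0 0 0.025;0 0 0 0 0 0 0.02;0 0 0 0 0 0 0.02"
  force: 20

```text
clock: 17.8
tcp_pos: [0.489, 0.2161, 0.1385]
eef_rot: [3.075, 0.645, 0.001]
ft_force: [0.2, -0.5, 0.5]
width: 0.0199
gripper_force: 0.0
```

```bash
python3 - <<'E'
from h import *
o,M=st()
piv=np.array([.5357,.2362]); r=.051
# arc rows: tool frame steps for 6 deg of ccw rotation about pivot
print(M.T@np.array([*(piv-o["tcp_pos"][:2]),0]))
E
```

```text
t 17.8 tcp [0.489  0.2161 0.1385] q [ 0.286  0.363  1.832 -0.     0.946  1.443] yawx 23.68 tz [ 3.e-04 -0.e+00 -1.e+00] F [ 0.16 -0.49  0.51] T [-0.006 -0.04  -0.007] w 0.0199 g 0.0
[5.08741187e-02 3.21383075e-04 1.50707326e-05]
```

carry_out:
  motion: "0.0003 0.0053 0 0 0 -6 0.02;0.0003 0.0053 0 0 0 -6 0.02;0.0003 0.0053 0 0 0 -6 0.02"

```text
clock: 18.18
tcp_pos: [0.4973, 0.2035, 0.1384]
eef_rot: [-2.933, -1.121, -0.0]
ft_force: [-0.7, 3.1, -0.1]
width: 0.0198
gripper_force: 1.6
```

```bash
python3 -c "
from h import *
o,M=st(); print('F tool',(M.T@o['ft_force']).round(2))"
```

```text
t 18.18 tcp [0.4973 0.2035 0.1384] q [0.258 0.366 1.826 0.002 0.949 1.097] yawx 41.83 tz [-5.0e-04  1.9e-03 -1.0e+00] F [-0.72  3.05 -0.07] T [ 0.512  0.132 -0.023] w 0.0198 g 1.6
F tool [ 1.5  -2.75  0.07]
```

carry_out:
  motion: "0.0003 0.0053 0 0 0 -6 0.02;0.0003 0.0053 0 0 0 -6 0.02;0.0003 0.0053 0 0 0 -6 0.02;0.0003 0.0053 0 0 0 -6 0.02;0.0003 0.0053 0 0 0 -6 0.02;0.0003 0.0053 0 0 0 -6 0.02;0.0003 0.0053 0 0 0 -6 0.02"

```text
clock: 19.05
tcp_pos: [0.5287, 0.1868, 0.1382]
eef_rot: [-2.336, -2.097, 0.002]
ft_force: [-2.6, 2.8, 0.9]
width: 0.02
gripper_force: 1.4
```

```bash
python3 -c "
from h import *
o,M=st(); print('F tool',(M.T@o['ft_force']).round(2))"
```

```text
t 19.05 tcp [0.5287 0.1868 0.1382] q [0.215 0.397 1.773 0.002 0.974 0.321] yawx 83.83 tz [-0.0029  0.0013 -1.    ] F [-2.58  2.77  0.86] T [ 0.384  0.419 -0.013] w 0.02 g 1.4
F tool [ 2.48 -2.86 -0.85]
```

carry_out:
  motion: "0.0001 0.0026 0 0 0 -3 0.02;0.0001 0.0026 0 0 0 -3 0.02;0.0001 0.0026 0 0 0 -3 0.02;0 0 0 0 0 0 0.02"

```text
clock: 19.55
tcp_pos: [0.5369, 0.1863, 0.1381]
eef_rot: [-2.169, -2.271, 0.002]
ft_force: [-2.4, 1.3, 0.2]
width: 0.02
gripper_force: 1.1
```

```bash
python3 -c "
from h import *
o,M=st(); print('F tool',(M.T@o['ft_force']).round(2))"
```

```text
t 19.55 tcp [0.5369 0.1863 0.1381] q [2.110e-01 4.060e-01 1.757e+00 1.000e-03 9.800e-01 1.650e-01] yawx 92.63 tz [-1.9e-03  4.0e-04 -1.0e+00] F [-2.4   1.27  0.2 ] T [ 0.256  0.312 -0.056] w 0.02 g 1.1
F tool [ 1.37 -2.34 -0.19]
```

carry_out:
  motion: "0 0.0013 0 0 0 -1.5 0.02;0 0.0013 0 0 0 -1.5 0.02;0 0 0 0 0 0 0.02"

```text
clock: 19.92
tcp_pos: [0.5375, 0.1867, 0.138]
eef_rot: [-2.106, -2.325, 0.006]
ft_force: [-7.2, 3.4, 3.4]
width: 0.0199
gripper_force: 3.3
```

```bash
python3 -c "
from h import *
o,M=st(); print('F tool',(M.T@o['ft_force']).round(2))"
```

```text
t 19.92 tcp [0.5375 0.1867 0.138 ] q [0.211 0.409 1.753 0.002 0.986 0.111] yawx 95.66 tz [-6.5e-03  7.0e-04 -1.0e+00] F [-7.15  3.36  3.38] T [5.34e-01 1.17e+00 1.00e-03] w 0.0199 g 3.3
F tool [ 4.05 -6.81 -3.33]
```

carry_out:
  motion: "0 0.001 0 0 0 -1 0.02;0 0 0 0 0 0 0.02"

```text
clock: 20.18
tcp_pos: [0.5377, 0.1868, 0.1379]
eef_rot: [-2.084, -2.342, 0.008]
ft_force: [-9.7, 3.3, 4.0]
width: 0.0199
gripper_force: 4.0
```

```bash
python3 -c "
from h import *
o,M=st(); print('F tool',(M.T@o['ft_force']).round(2))"
```

```text
t 20.18 tcp [0.5377 0.1868 0.1379] q [0.211 0.41  1.751 0.003 0.989 0.093] yawx 96.65 tz [-8.3e-03  7.0e-04 -1.0e+00] F [-9.69  3.31  4.04] T [ 0.602  1.403 -0.019] w 0.0199 g 4.0
F tool [ 4.42 -9.27 -3.95]
```

The lever is firmly at its end: the force rose to about 9 N with no further motion. I back off, open, lift and clear the view.

carry_out:
  motion: "0 -0.003 0 0 0 0 0.02;0 -0.0025 0 0 0 0 0.024;0 0 0 0 0 0 0.03;0 0 -0.01 0 0 0 0.03;0 0 -0.02 0 0 0 0.03;0 0 -0.03 0 0 0 0.03;0 0 -0.05 0 0 0 0.03;0 0 -0.04 0 0 0 0.03"

```text
clock: 21.18
tcp_pos: [0.5365, 0.1856, 0.2912]
eef_rot: [2.087, 2.345, 0.004]
ft_force: [0.1, 1.0, -0.3]
width: 0.0301
gripper_force: 0.0
```

carry_out:
  motion: "-0.04 0 -0.02 0 0 0 0.03;-0.05 0 -0.01 0 0 0 0.03;-0.05 0 0 0 0 0 0.03;-0.05 0 0 0 0 0 0.03;-0.05 0 0 0 0 0 0.03;-0.05 0 0 0 0 0 0.03;-0.05 0 0 0 0 0 0.03;-0.05 0 0 0 0 0 0.03;0 0 0 0 0 0 0.03"

```text
clock: 22.3
tcp_pos: [0.5816, -0.2057, 0.3187]
eef_rot: [2.092, 2.341, -0.002]
ft_force: [-0.4, 0.8, 0.2]
width: 0.0298
gripper_force: 0.0
```

```bash
python3 - <<'E'
from h import *
st()
a=crop("top",180,165,270,240,4.4,"j1"); b=crop("side",195,140,285,215,4.4,"j2"); cv2.imwrite("pics/j.png",np.hstack([a,b]))
E
```

```text
t 22.3 tcp [ 0.5816 -0.2057  0.3187] q [-0.452  0.331  1.387 -0.002  1.421 -0.564] yawx 96.42 tz [ 0.001  -0.0022 -1.    ] F [-0.36  0.77  0.2 ] T [ 0.015 -0.041 -0.027] w 0.0298 g 0.0
```

View pics/j.png

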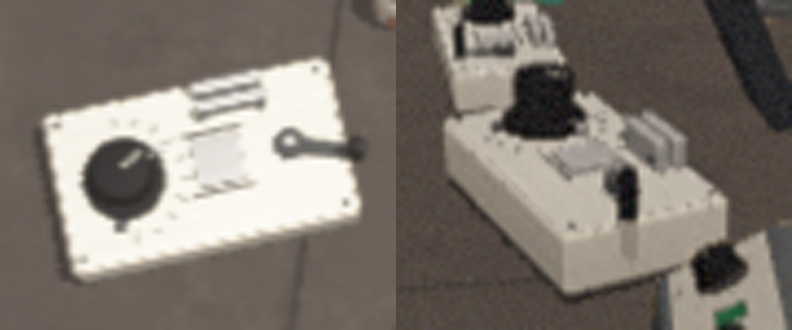

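The top crop shows the index at (122,165)→(142,150). That is 59° (3 clicks) forward of its start, so it is at click 6. The lever runs from (288,143) to (352,148), swung about 70° to its closed end. I never went near the bottle, beaker or forceps, so I hand in.

```bash
python3 -c "
from cell import workorder
print(workorder.close_job())"
```

```text
the job is handed in; nothing more can be done
None
```

The job is handed in: I wound the dial back to the zero stop (about 9 N), turned it forward six clicks and left it resting there, then swung the clamp lever to its closed end; I kept clear of the bottle, beaker and forceps, and it took about 22 s.

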